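# Scrape used sample pucks off the draining tray

## Task

Two used orange sample pucks are clinging to the floor of the tilted white draining tray. Take the blue-gripped steel scraper, sweep both pucks down the tray and over its open low edge into the green cup without touching them with the fingers, then stand the scraper upright on the bench again, clear of the tray.

Things in the scene. Friction and masses are not known exactly. Their poses are not given: they have to be found in the camera images.
- tray: White tray fixed at 15 deg tilt, green cup fixed under its open low edge. Origin: centre of the cup's inner floor, 10 mm above bench. Frame tilts with the tray: x uphill along floor, roughly away from robot, z floor normal. Floor (mm): plane z=71.5, y -45..45, x from low edge 35 to back wall 225; side and back walls 20 high, 4 thick. Cup upright: mouth 90 wide, rim 72 above bench, under low edge.
- scraper: Scraper, blue plastic grip, stands upright on the bench, 160 g. Two upright steel blades, 64 mm wide along y, outer faces at x=-13 and +13 mm; stands on both edges, either face sweeps. Origin: centre of underside, level with the edges; z up. Grip block 24 mm thick (x), 56 wide (y), 42 to 88 above the edges. A similar felt pad with a black grip is not the tool.
- puck_a: Orange resin puck lying flat on the tray floor, nearer the low edge: 25 mm diameter, 12 mm thick, about 15 g, held on the slope by friction only. The origin is the centre of its underside.
- puck_b: The same kind of orange puck, lying farther up the tray floor. The origin is the centre of its underside.
Things that resemble listed ones, but are neither listed nor needed, are in the scene too. What is shaped like the scraper but pink or turquoise is not meant.

How it is judged:
By the outcome, as a careful person would: the job done as asked, in the order asked, and still so for the second after the job is handed in, with the robot touching nothing.
It also fails if it takes over 54 s, if anything falls off the work surface, if the arm or the gripper's body presses on something with over 40 N, if the wrist force passes 120 N, or if a joint passes its speed limit or range.

## Robot

A 6-joint arm with a two-finger parallel gripper is mounted at the origin on the work surface. World frame = base frame: x ahead of the robot, y to its left, z up, the work surface at z = 0. Lengths are in m, angles in degrees, forces in N, time in s.
With the tool pointing down it reaches from about 0.375 to 0.75 m from the base axis. Payload 9 kg.
Tool frame: the origin (TCP) lies where the fingers leave the gripper's body, on its centre line; the fingertips stand 73 mm ahead of it and the grasp point (between the pads) lies 54 mm ahead of it (robot.tip_reach is the distance from the TCP to the fingertips, in m); z points along the fingers, y is the direction in which the jaws open and shut (so a half turn about z gives the same grasp; the last joint's range is limited). The gripper opens to 85 mm and grips with 20 to 120 N. Pads are 22 mm wide; open, the fingers measure 114 mm over their backs; the gripper's body (76 mm by 85 mm) begins 54 mm behind the grasp point. The pads swing forward as they close: fully open they stand 13 mm farther back than shut.
Start: joints at [63.959, 5.964, 5.575, 89.605, 0, 77.527], TCP at [0.141, 0.583, 0.304] pointing down, gripper open.
Joint ranges: [-171.21, 171.21], [-48.23, 106.86], [-62.78, 66.21], [-105.2, 120.99], [-86.42, 89.51], [-180, 180]. Speed limits (degrees/s): [127.2, 127.2, 147.25, 180, 180, 180].

## Interface

Orientations are given as [roll, pitch, yaw] about the fixed x, y, z axes, in that order (R = Rz(yaw) Ry(pitch) Rx(roll)).
In Python, from plant import robot gives the robot as it stands. Calls block until the motion is done:
- robot.move_pose(position, orientation): joint-space move of the TCP to a pose.
- robot.line_to(position, vel=0.15, rotation=None, guard=None): straight line of the TCP; rotation=None keeps the orientation; vel is the mean speed in m/s. With guard (N) it stops when the force on the tool has changed by that much, and returns True; else False.
- robot.goto_joints(angles): joint-space move.
- robot.set_gripper(opening): finger opening in m; the grip force is fixed at half the most; returns when the fingers have stopped.
- robot.pause(seconds).
- robot.ik(position, orientation): joint angles nearest the present ones, or None.
- robot.observe(): the state.
- robot.grab_frame(name): name is "side" or "top" or "wrist"; returns the picture (480x640x3 uint8, blue, green, red); there is no depth.
- robot.get_calibration(name): a dict with "vertical_fov" (degrees; the focal length in pixels is half the picture's height over the tangent of half this angle, whatever the lens; pixels are square), "cx", "cy" (the principal point, pixels), "rvec" (rotation vector, rad) and "tvec" (3), from world to camera coordinates, as OpenCV has them. Camera axes: x right, y down, z forward; pixel columns grow to the right and rows downward; lengths in m; the calibration is good to about 2 mm. A picture is of the moment at which its call begins: read the wrist's pose just before it. get_calibration takes no time and is no camera call; for the wrist camera it gives the pose at the moment of the call.
A pose or a line that the arm cannot do raises robot.IKError and nothing moves.
- robot.job_done(): hands the job in, once; it reports no verdict.
The state is a dict: "time": time; "q": joint angles; "qvel": joint speeds; "joint_torque": joint torques, N m; "tool_pos": TCP position; "tcp_rot": TCP orientation; "ft_force": force on the tool from outside, world axes, zero at the start; "torque": the same for the moment, N m; "gripper_width": finger opening in m.
Only numpy, scipy, OpenCV 4.12 (cv2) and the standard library are available. Lean on these libraries where they do the work, as an engineer would, in place of code of your own. Each camera call takes 0.05 s, during which the arm holds its last target. There are 200 camera calls.

## Working session

There is one attempt and no reset: what is moved stays moved. The work goes in short steps, each a Python script; the robot and the scene stay as the last script left them, time stands still between calls to the robot, and variables do not carry over. Pictures are saved under pics/ and viewed, about 8 in all and at most 12, crops included, and the job is handed in when it is done.

```bash
ls; mkdir -p pics; python3 - <<'E'
from plant import robot
import cv2
for n in("side","top"):
    cv2.imwrite(f"pics/{n}0.png",robot.grab_frame(n)); print(n,robot.get_calibration(n))
print(robot.observe())
E
```

```text
pics
side {'vertical_fov': 42.987118364393005, 'cx': 317.7199751834713, 'cy': 230.7581817963957, 'rvec': array([ 2.03832227, -0.64590462,  0.33355832]), 'tvec': array([-0.41764561,  0.26002006,  1.07342619])}
top {'vertical_fov': 51.522644012510966, 'cx': 324.6529992303152, 'cy': 235.95657816720052, 'rvec': array([ 2.1894589 , -2.14675841,  0.13102936]), 'tvec': array([0.00466438, 0.51103587, 1.21536493])}
{'time': 0.1, 'q': array([ 6.39600921e+01,  5.99680518e+00,  5.53411386e+00,  8.96041310e+01,
       -8.97781679e-04,  7.75256036e+01]), 'qvel': array([-0.02768549, -0.06100398,  0.09575061, -0.07745847,  0.12602177,
       -0.03337866]), 'joint_torque': array([ 7.21123506e-03, -5.58208394e+01,  5.04718709e+01,  1.32727987e-02,
       -2.68014164e-04, -1.00916506e-05]), 'tool_pos': array([0.14065155, 0.58307948, 0.30320856]), 'tcp_rot': array([-1.79934561e+02, -1.35572624e-02,  1.66434481e+02]), 'ft_force': array([ 0.44975403, -0.08162439,  0.33349294]), 'torque': array([-0.00648335, -0.05375404, -0.00477442]), 'gripper_width': 0.08532505824542323}
```

View pics/side0.png

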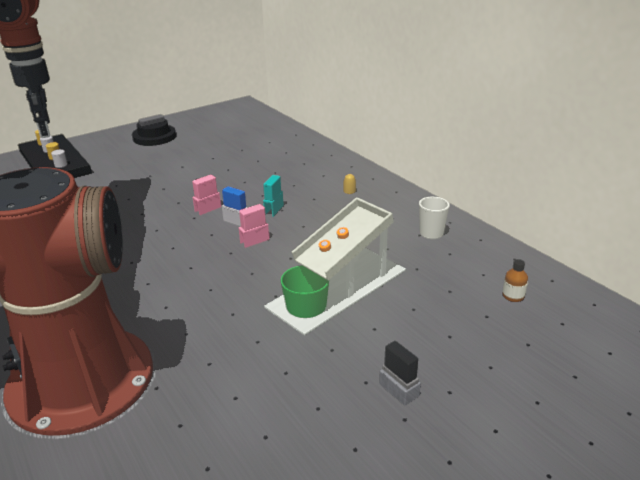

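View pics/top0.png

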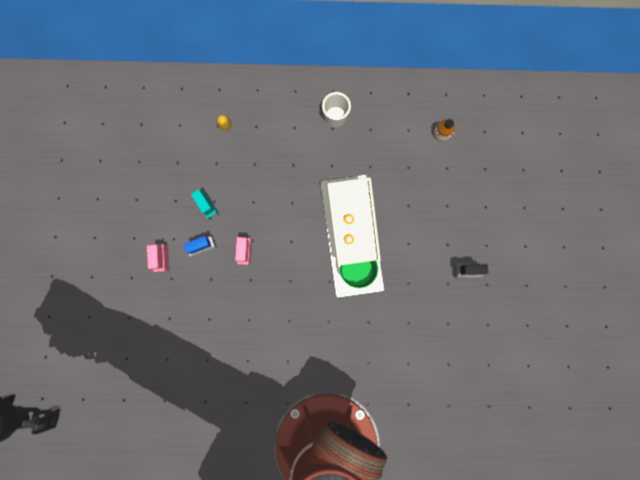

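```bash
python3 - <<'E'
import cv2,numpy as np
t=cv2.imread("pics/top0.png")
a=cv2.resize(t[180:280,140:260],None,fx=5,fy=5,interpolation=cv2.INTER_CUBIC)[:, :400+150]
b=cv2.resize(t[170:300,315:390],None,fx=4,fy=4,interpolation=cv2.INTER_CUBIC)
o=np.zeros((600,800,3),np.uint8); o[:500,:500]=a[:,:500]; o[:520,500:800]=b
cv2.imwrite("pics/c1.png",o)
E
cat > h.py <<'E'
import numpy as np,cv2
from scipy.spatial.transform import Rotation as R
def K(c):
    f=240/np.tan(np.radians(c["vertical_fov"])/2); return np.array([[f,0,c["cx"]],[0,f,c["cy"]],[0,0,1]])
def ray(c,uv):
    M=cv2.Rodrigues(c["rvec"])[0]; d=M.T@np.linalg.inv(K(c))@np.array([uv[0],uv[1],1.]); return -M.T@np.ravel(c["tvec"]),d
def at_z(c,uv,z):
    o,d=ray(c,uv); return o+d*(z-o[2])/d[2]
def proj(c,P): return cv2.projectPoints(np.atleast_2d(np.array(P,float)),c["rvec"],c["tvec"],K(c),None)[0][:,0]
def rot(rpy): return R.from_euler("xyz",rpy,degrees=True).as_matrix()
E
```

```text
(no output)
```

View pics/c1.png

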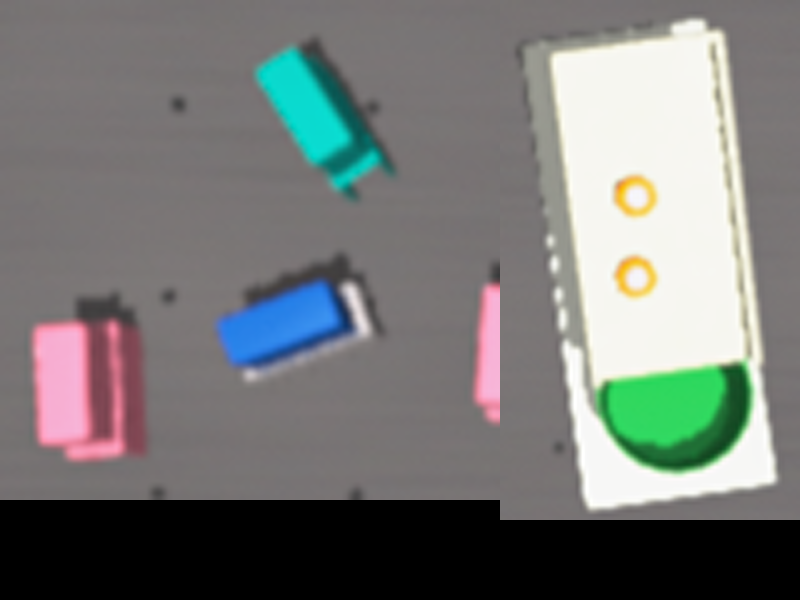

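```bash
cat >> h.py <<'E'
def trayT(p): # x,y,yaw
    return R.from_euler("ZY",[p[2],-15],degrees=True).as_matrix(), np.array([p[0],p[1],.010])
def tw(p,P):
    M,t=trayT(p); return np.atleast_2d(P)@M.T+t
E
python3 - <<'E'
from plant import robot
from h import *
from scipy.optimize import least_squares
c=robot.get_calibration("top")
g=[(217,322),(325,280),(350,325),(240,367)]
G=np.array([at_z(c,(x/5+140,y/5+180),.088) for x,y in g]); print(G.round(4),G.mean(0).round(4))
d=G[1]-G[0]+G[2]-G[3]; print("grip yaw of long axis",np.degrees(np.arctan2(d[1],d[0])),np.linalg.norm(d)/2, np.linalg.norm(G[3]-G[0]))
m=lambda x,y:((x-500)/4+315,y/4+170)
obs=np.array([m(600,380),m(745,360)])
P=np.array([[35,45,71.5],[35,-45,71.5]])/1e3
s=least_squares(lambda p:(proj(c,tw(p,P))-obs).ravel(),[.45,-.05,5]);print(s.x,s.fun)
for q in [[225,45,71.5],[225,-45,71.5],[225,-45,91.5],[35,-45,91.5],[229,49,91.5]]:
    u=proj(c,tw(s.x,np.array(q)/1e3))[0]; print(q,((u[0]-315)*4+500,(u[1]-170)*4))
M,t=trayT(s.x)
for uv in(m(635,276),m(635,196)):
    o,dd=ray(c,uv); n=M[:,2]; k=(.0835-n@(o-t))/(n@dd); print("puck tray",M.T@(o+k*dd-t))
print("pinks/turq", [at_z(c,(x/5+140,y/5+180),.088).round(3) for x,y in[(60,385),(305,110),(520,345)]])
print("felt,cup",at_z(c,(470,270),.088),at_z(c,(336,105),.07))
cw=robot.get_calibration("wrist");o=robot.observe();Rt=rot(o["tcp_rot"]);W=cv2.Rodrigues(cw["rvec"])[0]
print("wrist cam in tool",Rt.T@(-W.T@cw["tvec"]-o["tool_pos"]),"\n",Rt.T@W.T,cw["vertical_fov"])
E
```

```text
[[0.4773 0.3494 0.088 ]
 [0.4983 0.2993 0.088 ]
 [0.4771 0.2865 0.088 ]
 [0.4561 0.3375 0.088 ]] [0.4772 0.3182 0.088 ]
grip yaw of long axis -67.43537356411134 0.054756960943052914 0.024273105683616125
[ 0.42742677 -0.06768779  8.98697984] [-0.66421427  0.09417558  0.6660231  -0.1000763 ]
[225, 45, 71.5] (np.float64(556.016213100248), np.float64(60.62233961291395))
[225, -45, 71.5] (np.float64(710.1953156177356), np.float64(39.956662737173474))
[225, -45, 91.5] (np.float64(714.7926080419957), np.float64(41.22786568169454))
[35, -45, 91.5] (np.float64(752.7856307285297), np.float64(366.28900239456766))
[229, 49, 91.5] (np.float64(550.0238228812343), np.float64(56.1697785888922))
puck tray [0.09593972 0.01606518 0.0835    ]
puck tray [0.14235778 0.01031229 0.0835    ]
pinks/turq [array([0.446, 0.422, 0.088]), array([0.58 , 0.313, 0.088]), array([0.469, 0.206, 0.088])]
felt,cup [ 0.42998859 -0.33072166  0.088     ] [ 0.83498766 -0.00692474  0.07      ]
wrist cam in tool [ 0.07612752 -0.00171808 -0.06916362] 
 [[-2.15526382e-04 -9.55565586e-01 -2.94778501e-01]
 [ 9.99999739e-01 -4.09186866e-04  5.95289553e-04]
 [-6.89457701e-04 -2.94778296e-01  9.55565425e-01]] 60.61920072280666
```

```bash
python3 - <<'E'
from plant import robot
from h import *
p=[0.42742677,-0.06768779,8.98697984]
c=robot.get_calibration("side");im=cv2.imread("pics/side0.png")
L=[[(35,45,71.5),(35,-45,71.5)],[(35,45,91.5),(225,45,91.5),(225,-45,91.5),(35,-45,91.5)],[(35,-45,71.5),(35,-45,91.5)]]
big=cv2.resize(im[150:350,180:446],None,fx=3,fy=3,interpolation=cv2.INTER_CUBIC)
pr=lambda W:((proj(c,W)-[180,150]+.5)*3).astype(np.int32)
for l in L: cv2.polylines(big,[pr(tw(p,np.array(l)/1e3))],False,(255,0,0),1)
for q in[(96,16),(142.4,10.3)]:
    a=np.linspace(0,6.28,30);ring=np.c_[q[0]+12.5*np.cos(a),q[1]+12.5*np.sin(a),0*a+83.5]/1e3
    cv2.polylines(big,[pr(tw(p,ring))],True,(255,0,0),1)
y=np.radians(22.6);Rs=R.from_euler("z",y).as_matrix()
for z in(.042,.088):
    b=np.array([(12,28,0),(12,-28,0),(-12,-28,0),(-12,28,0)])/1e3@Rs.T+[.4772,.3182,z]; cv2.polylines(big,[pr(b)],True,(0,255,255),1)
cv2.imwrite("pics/c2.png",big)
# ik checks
Rd=lambda yaw:np.array([180,0,yaw])
for k in(112.6,-67.4): print(k,robot.ik([.4772,.3182,.068+.054],Rd(k)),robot.ik([.4772,.3182,.3],Rd(k)))
M,t=trayT(p)
for s in(1,-1):
    yy=s*M[:,0]; zz=-M[:,2]; Rm=np.c_[np.cross(yy,zz),yy,zz]; e=R.from_matrix(Rm).as_euler("xyz",degrees=True)
    print(e)
    for x in(190,100,50,33,25): print(x,robot.ik(tw(p,[x/1e3,.01,.0715+.122])[0],e), tw(p,[x/1e3,.01,.0715+.122])[0])
    print(robot.ik(tw(p,[.19,.01,.0715+.18])[0],e))
E
```

```text
112.6 [ 20.63643869   4.20323286 -15.32128883  70.47547832   0.
  88.03643869] [20.63643869  1.2800564   0.30069913 89.02064273  0.         88.03643869]
-67.4 [ 20.63643869   4.20323286 -15.32128883  70.47547832   0.
 -91.96356131] [ 20.63643869   1.2800564    0.30069913  89.02064273   0.
 -91.96356131]
[165.           0.          98.98697984]
190 [-20.30027268 -17.24629187 -23.45041088  70.64196777   7.27381464
  61.55250526] [ 0.55767091 -0.0369652   0.24608227]
100 [-26.35235823 -33.37641281 -37.75619442  73.29058828   8.60986318
  55.59237653] [ 0.47180479 -0.05054505  0.22278855]
50 [-30.89031566 -43.41182756 -45.29701854  76.49508084   9.5518852
  51.09684489] [ 0.42410139 -0.05808942  0.2098476 ]
33 [-32.69956125 -47.06984006 -47.8093066   77.94492863   9.91162017
  49.29783006] [ 0.40788224 -0.0606545   0.20544768]
25 None [ 0.40024969 -0.0618616   0.20337712]
[-21.19603157 -19.58552321 -19.51534099  77.02920137   7.4768047
  60.67277048]
[-165.            0.          -81.01302016]
190 [ -20.30027268  -17.24629187  -23.45041088   70.64196777    7.27381464
 -118.44749474] [ 0.55767091 -0.0369652   0.24608227]
100 [ -26.35235823  -33.37641281  -37.75619442   73.29058828    8.60986318
 -124.40762347] [ 0.47180479 -0.05054505  0.22278855]
50 [ -30.89031566  -43.41182756  -45.29701854   76.49508084    9.5518852
 -128.90315511] [ 0.42410139 -0.05808942  0.2098476 ]
33 [ -32.69956125  -47.06984006  -47.8093066    77.94492863    9.91162017
 -130.70216994] [ 0.40788224 -0.0606545   0.20544768]
25 None [ 0.40024969 -0.0618616   0.20337712]
[ -21.19603157  -19.58552321  -19.51534099   77.02920137    7.4768047
 -119.32722952]
```

View pics/c2.png

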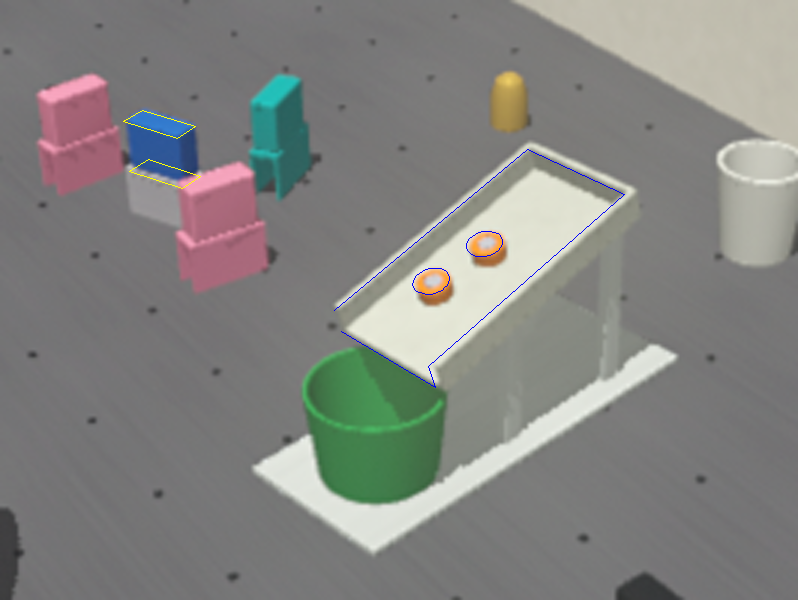

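```bash
python3 - <<'E'
from plant import robot
from h import *
robot.set_gripper(.06)
robot.move_pose([.4772,.3182,.26],[180,0,112.6])
c=robot.get_calibration("wrist");im=robot.grab_frame("wrist")
Rs=R.from_euler("z",22.6,degrees=True).as_matrix()
for z in(.042,.088):
    b=np.array([(12,28,0),(12,-28,0),(-12,-28,0),(-12,28,0)])/1e3@Rs.T+[.4772,.3182,z]; cv2.polylines(im,[proj(c,b).astype(np.int32)],True,(0,255,255),1); print(proj(c,b))
cv2.imwrite("pics/w1.png",im); np.savez("w1.npz",**c); print(robot.observe()["time"],robot.observe()["tool_pos"],robot.observe()["gripper_width"])
E
```

```text
[[337.31481469 188.67756769]
 [336.14770463 263.71890902]
 [303.8503475  263.6773809 ]
 [303.17387705 188.62911412]]
[[340.85261793 201.34497582]
 [339.26580649 288.22164907]
 [301.53047317 288.17477236]
 [300.57620262 201.28872135]]
2.1083 [0.47666955 0.31911274 0.26018886] 0.059943876198745735
```

View pics/w1.png

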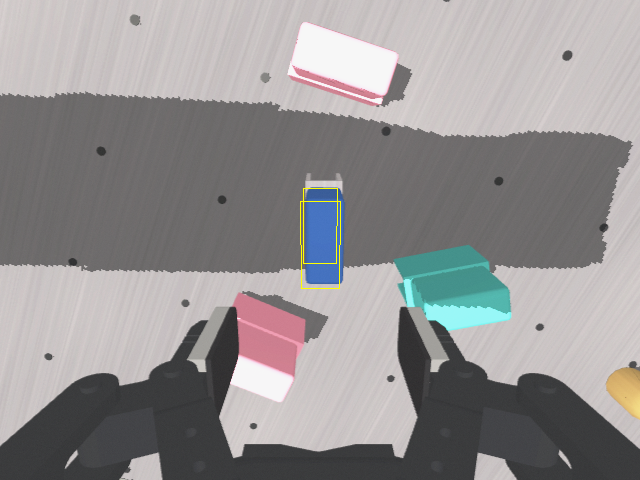

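```bash
python3 - <<'E'
from plant import robot
from h import *
x,y=.4785,.3217
robot.line_to([x,y,.22],vel=.2)
print(robot.line_to([x,y,.117],vel=.12,guard=15))
robot.set_gripper(.0)
print(robot.observe()["gripper_width"],robot.observe()["ft_force"],robot.observe()["tool_pos"])
robot.line_to([x,y,.30],vel=.2)
o=robot.observe();print(o["time"],o["gripper_width"],o["ft_force"],o["tcp_rot"],o["tool_pos"])
# over the tray, high, tilted
p=[0.42742677,-0.06768779,8.98697984]
P=tw(p,[.19,.008,.0715+.117+.08])[0]
robot.move_pose(P,[165,0,98.99])
o=robot.observe();print(o["time"],o["tool_pos"],o["tcp_rot"],o["gripper_width"],o["ft_force"])
c=robot.get_calibration("wrist");im=robot.grab_frame("wrist");cv2.imwrite("pics/w2raw.png",im); np.savez("w2.npz",**c)
L=[[(35,45,71.5),(35,-45,71.5)],[(35,45,91.5),(225,45,91.5),(225,-45,91.5),(35,-45,91.5)],[(35,45,71.5),(225,45,71.5),(225,-45,71.5),(35,-45,71.5)]]
for l in L: cv2.polylines(im,[proj(c,tw(p,np.array(l)/1e3)).astype(np.int32)],False,(255,0,0),1)
for q in[(96,16),(142.4,10.3)]:
    a=np.linspace(0,6.28,30);cv2.polylines(im,[proj(c,tw(p,np.c_[q[0]+12.5*np.cos(a),q[1]+12.5*np.sin(a),0*a+83.5]/1e3)).astype(np.int32)],True,(255,0,0),1)
cv2.imwrite("pics/w2.png",im)
cv2.imwrite("pics/s2.png",cv2.resize(robot.grab_frame("side")[100:350,180:500],None,fx=2.4,fy=2.4))
E
```

```text
False
0.02299466364575786 [-1.36389706 -1.3972261   5.2228141 ] [0.47882406 0.32182191 0.11765578]
4.9417 0.023704560165566876 [-0.05200323  0.42681706 -2.0698774 ] [-1.79876347e+02 -2.60620843e-03  1.12601146e+02] [0.47808334 0.32153965 0.29845882]
6.325 [ 0.53885563 -0.04117093  0.31835668] [ 1.65022833e+02 -3.07357797e-02  9.90501154e+01] 0.023423154914903974 [ 1.30895976  0.12203147 -1.88940896]
```

View pics/w2.png

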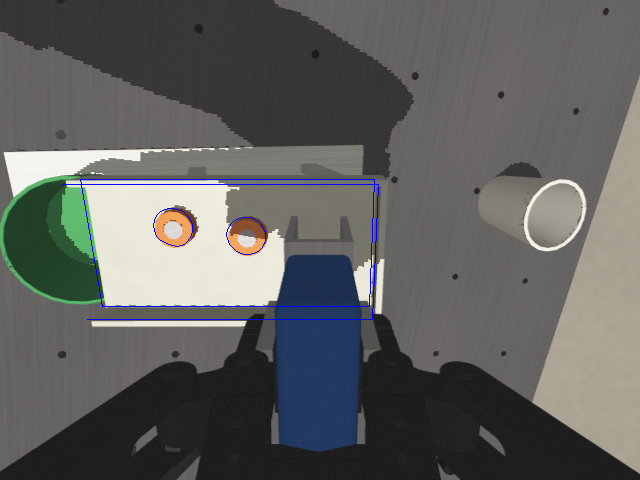

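View pics/s2.png

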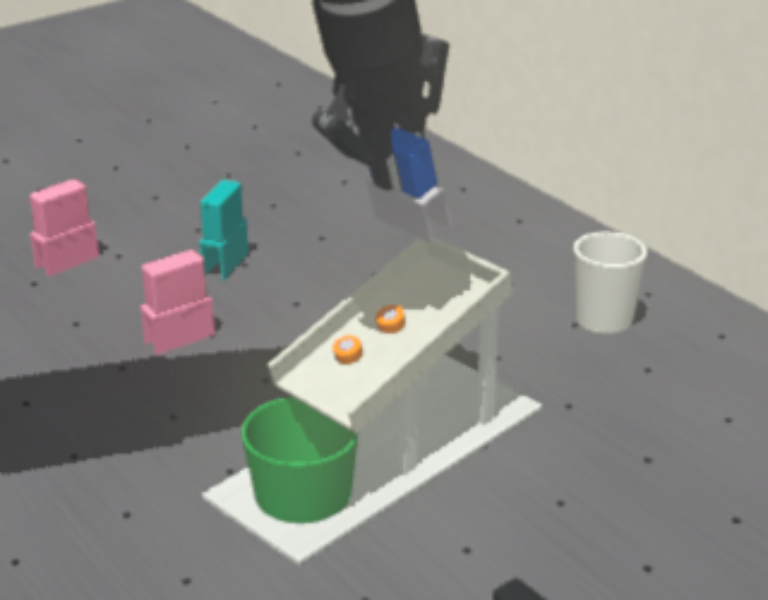

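```bash
python3 - <<'E'
from plant import robot
from h import *
p=[0.42742677,-0.06768779,8.98697984]; M,t=trayT(p); h=.0715+.1177
T=lambda x,z,y=.006: tw(p,[x,y,h+z])[0]
loc=lambda: (M.T@(robot.observe()["tool_pos"]-t)-[0,0,h]).round(4)
robot.line_to(T(.187,.02),vel=.15); print(loc(),robot.observe()["ft_force"])
hit=robot.line_to(T(.187,-.008),vel=.03,guard=6); l=loc(); print(hit,l,robot.observe()["ft_force"])
z=(l[2] if hit else 0)+.0025
robot.line_to(T(.187,z),vel=.03); print(loc(),robot.observe()["ft_force"])
print(robot.line_to(T(.135,z),vel=.06,guard=25),loc(),robot.observe()["ft_force"],robot.observe()["time"],z)
cv2.imwrite("pics/s3.png",np.vstack([cv2.resize(robot.grab_frame("side")[180:300,260:420],None,fx=3.7,fy=2.5),cv2.resize(robot.grab_frame("wrist")[100:400],(592,278))]))
E
```

```text
[0.1872 0.0063 0.0204] [ 0.23772751 -0.04636532 -1.34833396]
True [ 0.1869  0.006  -0.0009] [-0.98260488 -0.34929092  4.56025814]
[0.1869 0.006  0.0014] [ 0.39528001  0.69256597 -1.78849584]
False [0.1353 0.0059 0.0017] [ 0.22133073 -0.10568813 -2.30553608] 8.9333 0.0016
```

View pics/s3.png

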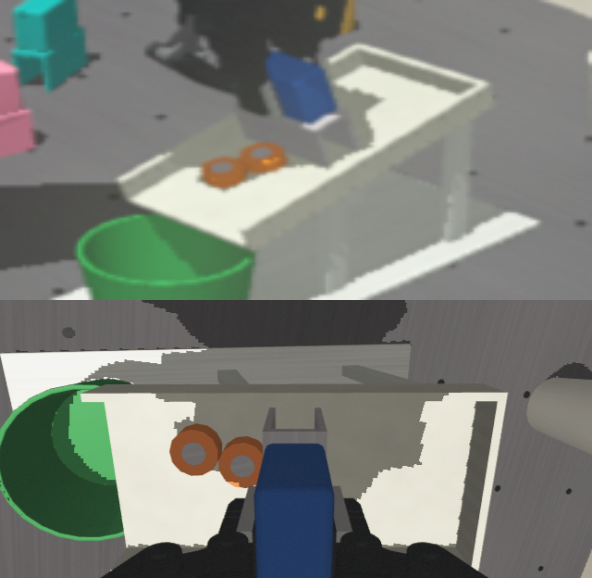

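```bash
python3 - <<'E'
from plant import robot
from h import *
p=[0.42742677,-0.06768779,8.98697984]; M,t=trayT(p); h=.0715+.1177
T=lambda x,z,y=.006: tw(p,[x,y,h+z])[0]
loc=lambda: (M.T@(robot.observe()["tool_pos"]-t)-[0,0,h]).round(4)
print(robot.line_to(T(.036,.0016),vel=.045,guard=25),loc(),robot.observe()["ft_force"],robot.observe()["time"])
robot.pause(.5)
cv2.imwrite("pics/s4.png",np.vstack([cv2.resize(robot.grab_frame("side")[210:330,260:420],None,fx=3.7,fy=2.5),cv2.resize(robot.grab_frame("wrist")[100:400],(592,278))]))
E
```

```text
False [0.0361 0.006  0.0016] [ 0.0982758  -0.10292775 -2.44655676] 11.3833
```

View pics/s4.png

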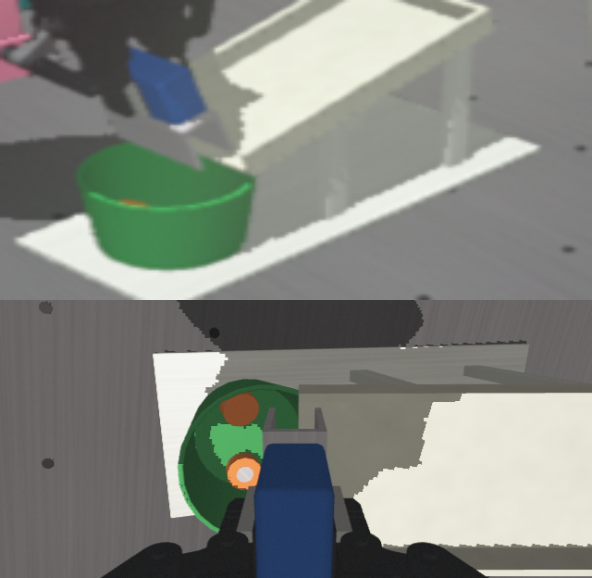

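```bash
python3 - <<'E'
from plant import robot
from h import *
p=[0.42742677,-0.06768779,8.98697984]
robot.line_to(tw(p,[.09,.006,.0715+.1177+.09])[0],vel=.15)
x,y=.4785,.3217
robot.move_pose([x,y,.28],[180,0,112.6])
robot.line_to([x,y,.135],vel=.15)
print(robot.line_to([x,y,.113],vel=.02,guard=5),robot.observe()["tool_pos"],robot.observe()["tcp_rot"],robot.observe()["ft_force"])
robot.pause(.2)
robot.set_gripper(.06); robot.pause(.3)
robot.line_to([x,y,.24],vel=.12)
robot.move_pose([.40,.45,.30],[180,0,112.6]); robot.pause(.3)
o=robot.observe();print(o["time"],o["ft_force"],o["tool_pos"])
s=robot.grab_frame("side");t=robot.grab_frame("top")
cv2.imwrite("pics/f.png",np.hstack([cv2.resize(s[160:330,180:400],None,fx=2,fy=2),cv2.resize(t[180:350,170:350],None,fx=2,fy=2)]))
cv2.imwrite("pics/fcup.png",cv2.resize(t[230:300,315:395],None,fx=5,fy=5))
E
```

```text
True [0.4784238  0.32165086 0.11768533] [-1.79981619e+02  9.19261560e-04  1.12598933e+02] [-0.78929347 -0.32167665  5.24126429]
19.2833 [ 0.09223013 -0.41286134 -0.50896675] [0.40050349 0.44923368 0.29951972]
```

View pics/f.png

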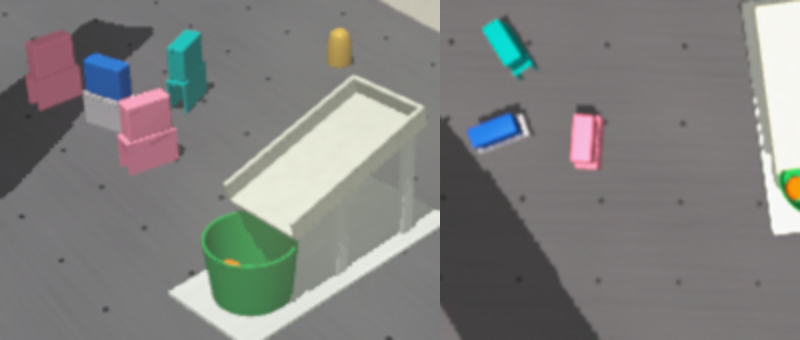

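View pics/fcup.png

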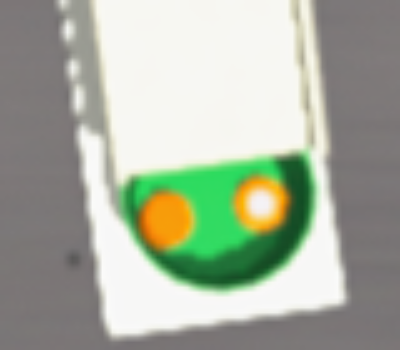

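Both pucks are in the cup, at crop pixels (165,220) and (262,203). The tray floor is empty and the scraper stands upright at its original spot.

```bash
python3 -c "
from plant import robot
robot.job_done(); print(robot.observe()['time'])"
```

```text
the job is handed in; nothing more can be done
the job is handed in; nothing more can be done
```

Both pucks are in the green cup, and the scraper is standing upright on the bench at its original spot, well clear of the tray. I handed the job in just after 19.3 s on the robot clock, against the 54 s limit.

- **Sweep:** I gripped the blue-gripped scraper, touched it to the tray floor to find the height, and raised it about 2 mm. I then swept both pucks down the slope and over the low edge. Only the blade pushed them.
- **Final pictures:** the top and side views, taken before hand-in, show both pucks inside the cup, the tray floor empty, and the pink and turquoise look-alikes in place.
- **Set-down:** the scraper met the bench at the same tool height as when I picked it up (117.7 mm), so it had not slipped in the grip. The arm was clear of everything afterwards.
- **Forces:** at every point I read it, the wrist force was about 5 N or less.
- **Disagreements:** the first scraper position was off by about 3–4 mm, which I corrected from the wrist camera before gripping. The tray position agreed across the three cameras to within about 3–4 mm. No check failed.

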